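# Feel along the inlaid scroll

### The job

Check the newly laid inlay by touch: put the fingertips lightly on the round head of the dark C-shaped scroll band and run them along the middle of the band, all the way round its curve to the end of the narrow tail, keeping a light touch throughout, then lift off. Do not press hard, do not shift or lift the panel, and leave the ring panel and everything else lying about where it is.

Things in the scene. Friction and masses are not known exactly. Their poses are not given: they have to be found in the camera images.
- scroll_panel: loose round panel of light wood, 220 mm across, 20 mm thick, about 1 kg, held on the bench only by its weight and friction; origin at the centre of its underside, z up. It carries the dark C-shaped scroll band. It may lie at any angle, on either side
- scroll (a joint): how far the scroll band is pressed down into its cushioned bed: 0 untouched, 0.006 m fully down. It starts to sink at about 1 N and gives about 1 mm per further 1 N; it springs back when let go. It moves only up and down, as one piece, without tilting.
- mark0 (a point): point on the top face of the scroll band, centre of the round head; marks are 32 mm apart, none is drawn. The band is a dark wooden C, 210 degrees of a circle of 62 mm radius (centre line) about the panel centre; its flat top is 28 mm above the bench (8 mm above the panel). It begins in a round head 44 mm across and its tail tapers from 30 mm to a 14 mm wide tip
- mark1 (a point): point on the top face of the scroll band, on the centre line, 1 of 7 steps along from the head to the tail
- mark2 (a point): point on the top face of the scroll band, on the centre line, 2 of 7 steps along from the head to the tail
- mark3 (a point): point on the top face of the scroll band, on the centre line, 3 of 7 steps along from the head to the tail
- mark4 (a point): point on the top face of the scroll band, on the centre line, 4 of 7 steps along from the head to the tail
- mark5 (a point): point on the top face of the scroll band, on the centre line, 5 of 7 steps along from the head to the tail
- mark6 (a point): point on the top face of the scroll band, on the centre line, 6 of 7 steps along from the head to the tail
- mark7 (a point): point on the top face of the scroll band, 6 mm short of the end of the narrow tail, on its centre line
- ring_panel: loose round panel of the same size, wood and weight, with a closed ring of dark wood (124 mm centre-line diameter, 24 mm wide) and no tail, top 28 mm above the bench; a bystander, not to be worked on; origin at the centre of its underside
- weight: small brass knobbed weight, 34 mm across, 27 mm tall, loose, standing on the scroll panel inside the curve of the band; origin at the centre of its underside; a bystander
- plug: wooden disc 36 mm across, 22 mm tall, loose, on the ring panel; a bystander
- jar: amber glass jar, 60 mm across, 75 mm tall, loose, upright on the bench; a bystander
- mallet: wooden mallet lying on the bench beyond the panels, head 110 x 70 x 75 mm, round handle 28 mm thick, 245 mm long; a bystander
- brush: brush about 190 mm long lying on the bench; a bystander
- offcut_a: loose dark curved wooden offcut 8 mm thick, left of the panels (origin at the centre of its curve, 70 mm off the wood); a bystander
- offcut_b: loose light curved wooden offcut 8 mm thick, right of the panels (origin at the centre of its curve, 90 mm off the wood); a bystander
- chisel: chisel about 260 mm long lying flat on the bench beyond the panels, to the left; a bystander
Mind the look-alikes: they are no part of the job. What is shaped like the scroll_panel but grey or yellow is not meant.

How it is judged (in metres and radians):
On the way, in this order (a step that is already met when the one before it is completed fails the run):
1. fingertips rest lightly on the round head (gripper centre line within 14 mm of it sideways) (horizontal distance between the grasp point and mark0 below 0.014 m and contact force between the fingers and scroll above 0.3 N), for 0.1 s.
2. fingertips, touching, pass step 1 of 7 along the band (gripper centre line within 14 mm of it sideways) (horizontal distance between the grasp point and mark1 below 0.014 m and contact force between the fingers and scroll above 0.3 N), for 0.1 s.
3. fingertips, touching, pass step 2 of 7 along the band (gripper centre line within 14 mm of it sideways) (horizontal distance between the grasp point and mark2 below 0.014 m and contact force between the fingers and scroll above 0.3 N), for 0.1 s.
4. fingertips, touching, pass step 3 of 7 along the band (gripper centre line within 14 mm of it sideways) (horizontal distance between the grasp point and mark3 below 0.014 m and contact force between the fingers and scroll above 0.3 N), for 0.1 s.
5. fingertips, touching, pass step 4 of 7 along the band (gripper centre line within 14 mm of it sideways) (horizontal distance between the grasp point and mark4 below 0.014 m and contact force between the fingers and scroll above 0.3 N), for 0.1 s.
6. fingertips, touching, pass step 5 of 7 along the band (gripper centre line within 14 mm of it sideways) (horizontal distance between the grasp point and mark5 below 0.014 m and contact force between the fingers and scroll above 0.3 N), for 0.1 s.
7. fingertips, touching, pass step 6 of 7 along the band (gripper centre line within 14 mm of it sideways) (horizontal distance between the grasp point and mark6 below 0.014 m and contact force between the fingers and scroll above 0.3 N), for 0.1 s.
8. fingertips, touching, reach the narrow tail end (gripper centre line within 14 mm of it sideways) (horizontal distance between the grasp point and mark7 below 0.014 m and contact force between the fingers and scroll above 0.3 N), for 0.1 s.
At the end, for the whole second after the job is handed in: After the fingertips have passed, touching, over the whole band from head to tail (within 14 mm of its centre line), the band has sprung back up (less than 1.5 mm down), the scroll panel lies flat and at rest within 15 mm of where it was, and every other thing is within 15 mm of where it was (value of joint scroll below 0.0015 m and distance of each of scroll_panel, ring_panel, weight, plug, jar, mallet, brush, offcut_a, offcut_b, chisel from where it was at the start of the episode below 0.015 m and height (world z) of scroll_panel below 0.005 m and linear speed of scroll_panel below 0.02 m/s).
It fails at once if the band is pressed hard (over 20 N) (contact force between the fingers and scroll above 20 N).
It fails at once if the scroll panel is shifted or lifted (over 15 mm), or tipped (distance of scroll_panel from where it was at the start of the episode above 0.015 m or angle between scroll_panel's own z axis and vertical above 0.1 rad).
It fails at once if another thing is moved, carried or lifted (over 15 mm) (distance of any of ring_panel, weight, plug, jar, mallet, brush, offcut_a, offcut_b, chisel from where it was at the start of the episode above 0.015 m).
It fails at once if the fingers press on the ring panel (contact force between the fingers and ring_panel above 2 N).
It also fails if it takes over 48 s, if anything falls off the work surface, if the arm or the gripper's body presses on something with over 40 N, if the wrist force passes 120 N, or if a joint passes its speed limit or range.

### The arm

A 6-joint arm with a two-finger parallel gripper is mounted at the origin on the work surface. World frame = base frame: x ahead of the robot, y to its left, z up, the work surface at z = 0. Lengths are in mm, angles in rad, forces in N, time in s.
With the tool pointing down it reaches from about 325 to 875 mm from the base axis. Payload 4.4 kg.
Tool frame: the origin (TCP) lies midway between the tips of the shut fingers; the grasp point (between the pads) lies arm.hold_point_z behind it (arm.hold_point_z is the distance from the TCP to the grasp point, in mm); z points along the fingers, y is the line along which they close (so a half turn about z gives the same grasp; the last joint's range is limited). The gripper opens to 85 mm and grips with 20 to 120 N. Pads are 22 mm wide; open, the fingers measure 114 mm over their backs; the gripper's body (76 mm by 85 mm) begins 54 mm behind the grasp point. The pads swing forward as they close: fully open they stand 13 mm farther back than shut.
Start: joints at [-1.403, 0.207, 1.542, -0, 1.393, -0.15], TCP at [180.208, -546.033, 231.282] pointing down, gripper open.
Joint ranges: [-2.73, 2.73], [-0.86, 2.22], [0.23, 2.46], [-1.11, 4.25], [0.08, 2.63], [-2.82, 2.82]. Speed limits (rad/s): [2.79, 2.79, 3.14, 3.14, 3.14, 3.14].

### API

Orientations are given as [roll, pitch, yaw] about the fixed x, y, z axes, in that order (R = Rz(yaw) Ry(pitch) Rx(roll)).
In Python, from station import arm, eyes gives the robot as it stands. The module is installed in compiled form; this text tells all that it offers.
- The arm moves only by the shell command python3 -m handwheel 'ROWS' [OPENING] [FORCE]. ROWS is JSON, a list of rows, each a list of 2 entries, a list of its own where there are three numbers: the shift along the tool's x, y, z scaled (see below), then the turn, a rotation vector about the tool's x, y, z scaled (see below). A call has exactly 8 rows; each row shifts and turns the commanded pose from where the row before left it, along the tool's axes as they then stand; what a row does not reach is not made up. The controller multiplies each number of a shift by 50 mm and each number of a turn by 0.15 rad. A row lasts 1/10 s, in which the tool goes at most 50 mm and 8.59 degrees, less where a joint would pass 70% of its speed; a pose out of reach is approached as far as the arm can. A call with a number of a shift or a turn outside -1 to 1 is refused whole. A call with a gripper value outside its range is refused whole. OPENING is the closure in counts, from 0 (fully open) to 255 (shut), set as the call begins (- or left out, the last holds). The fingers move at their own pace and stop on an object; FORCE is the grip in N (left out, the last holds). Time passes only in rows, so rows that do not move let the fingers close, or fill a call up. It gives the time, the measured TCP pose, the force, the opening and the grip force at its end, in the units of the state.
- arm.state(): the state, without advancing time (a new reading comes with each control period).
- eyes.capture(name): name is "scene" or "top" or "wrist"; returns the picture (420x560x3 uint8, blue, green, red); there is no depth.
- eyes.camera_params(name): a dict with "intrinsics" (3x3 intrinsics, pixels), "k1" (the pictures are not rectified: a ray, as slopes to the right and down, at radius r is drawn at 1 + k1 r^2 times it, then the intrinsics apply), "rvec" (rotation vector, rad) and "tvec" (3), from world to camera coordinates, as OpenCV has them. Camera axes: x right, y down, z forward; pixel columns grow to the right and rows downward; lengths in mm; the calibration is good to about 2 mm. A picture is of the moment at which its call begins: read the wrist's pose just before it. camera_params takes no time and is no camera call; for the wrist camera it gives the pose at the moment of the call.
- arm.sign_off(): hands the job in; it is judged then, once.
The state is a dict: "t": time; "q": joint angles; "qd": joint speeds; "effort": joint torques, N m; "position": TCP position; "tcp_rot": TCP orientation; "ft_force": force on the tool from outside, world axes, zero at the start; "ft_torque": the same for the moment, N m; "gripper_width": finger opening in mm; "grasp_force": force on a finger pad.
Only numpy, scipy, OpenCV 4.12 (cv2) and the standard library are available. Lean on these libraries where they do the work, as an engineer would, in place of code of your own. Each camera call takes 0.05 s, during which the arm holds its last target. There are 200 camera calls.

## Working session

There is one attempt and no reset: what is moved stays moved. The work goes in short steps, Python scripts to look and compute and a shell command to move; the robot and the scene stay as the last step left them, time stands still between calls to the robot, and variables do not carry over. Pictures are saved under pics/ and viewed, at most 10 in all, crops included, and the job is handed in when it is done.

```bash
mkdir -p pics
python3 - <<'E'
from station import arm, eyes
import cv2
s=arm.state();print(s, arm.hold_point_z)
for n in("top","scene"):
    cv2.imwrite(f"pics/{n}0.png",eyes.capture(n));print(n,eyes.camera_params(n))
E
```

```text
{'t': 0.0, 'q': array([-1.40250695e+00,  2.07440380e-01,  1.54298541e+00,  2.51249128e-05,
        1.39347744e+00, -1.50491141e-01]), 'qd': array([ 6.01171696e-05, -4.66785108e-04, -1.20278676e-03, -4.77582091e-04,
       -1.39873099e-03,  1.37254733e-03]), 'effort': array([-5.20544563e-04, -3.83031857e+01, -2.91597676e+01, -1.16625056e-04,
        1.05968263e-02, -5.24006268e-06]), 'position': array([ 180.08231425, -545.26886878,  230.09926372]), 'tcp_rot': array([-3.13931190e+00, -3.70851600e-04,  3.18775631e-01]), 'ft_force': array([ 1.3112297 , -0.08742044, -0.36181304]), 'ft_torque': array([0.02085022, 0.04910418, 0.00546011]), 'grasp_force': 0.0, 'gripper_width': 85.53652998457439} 18.700000000000003
top {'intrinsics': array([[530.50019041,   0.        , 283.87176379],
       [  0.        , 530.50019041, 219.06900953],
       [  0.        ,   0.        ,   1.        ]]), 'k1': 0.04239306465204017, 'rvec': array([ 2.04155703, -2.16150698,  0.24686752]), 'tvec': array([   8.64782438,  541.05072458, 1339.50884917])}
scene {'intrinsics': array([[445.25711575,   0.        , 281.8594752 ],
       [  0.        , 445.25711575, 207.06614192],
       [  0.        ,   0.        ,   1.        ]]), 'k1': 0.04752515661049154, 'rvec': array([ 0.91832178,  2.51197069, -1.09298167]), 'tvec': array([ 426.55687168, -199.35348542, 1394.99199923])}
```

View pics/top0.png

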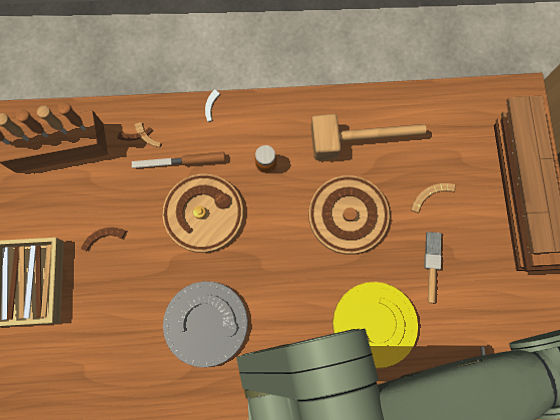

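The top view shows the scroll panel at about (204,213). Its head is near (223,200), and the band runs over the top and left to a tail near (187,232). The ring panel is at (349,215).

```bash
cat > h.py <<'E'
import numpy as np, cv2
def ray(P,uv,z):
    K=P["intrinsics"];R=cv2.Rodrigues(P["rvec"])[0]
    d=np.array([P["k1"],0,0,0,0.])
    n=cv2.undistortPoints(np.array(uv,float).reshape(-1,1,2),K,d)[:,0]
    c=-R.T@P["tvec"]; v=np.c_[n,np.ones(len(n))]@R
    return c+v*((z-c[2])/v[:,2])[:,None]
def pix(P,X):
    return cv2.projectPoints(np.array(X,float).reshape(-1,1,3),P["rvec"],P["tvec"],P["intrinsics"],np.array([P["k1"],0,0,0,0.]))[0][:,0]
E
python3 - <<'E'
from h import *
from station import eyes
P=eyes.camera_params("top");im=cv2.imread("pics/top0.png")
print(ray(P,[[204,213],[223,200],[187,232],[200,212],[349,215],[164,213],[244,213],[204,175],[204,252],[265,158]],24).round())
x0,y0=150,165;c=im[y0:265,x0:260]
g=cv2.cvtColor(c,cv2.COLOR_BGR2GRAY)
cv2.imwrite("pics/c1.png",cv2.resize(c,None,fx=5.4,fy=5.4,interpolation=cv2.INTER_CUBIC))
E
```

```text
[[ 579.  193.   24.]
 [ 613.  141.   24.]
 [ 529.  240.   24.]
 [ 582.  204.   24.]
 [ 551. -200.   24.]
 [ 585.  302.   24.]
 [ 573.   85.   24.]
 [ 687.  191.   24.]
 [ 471.  196.   24.]
 [ 727.   20.   24.]]
```

View pics/c1.png

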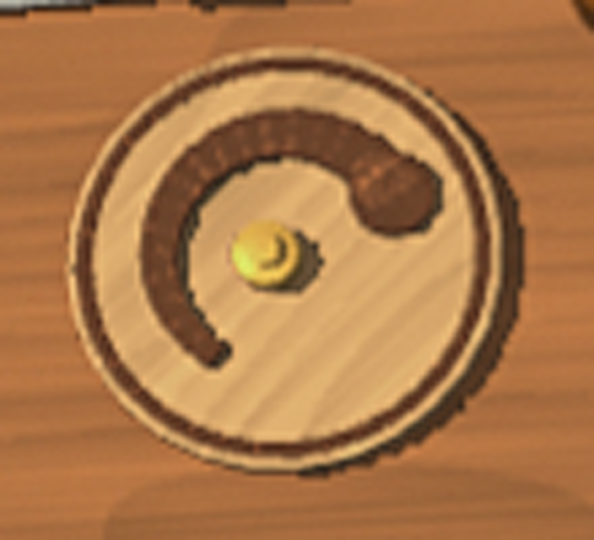

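```bash
cat >> h.py <<'E'
def fit(xy):
    A=np.c_[2*xy,np.ones(len(xy))];s=np.linalg.lstsq(A,(xy**2).sum(1),rcond=None)[0]
    return s[:2],np.sqrt(s[2]+s[:2]@s[:2])
E
python3 - <<'E'
from h import *
from station import eyes,arm
P=eyes.camera_params("top")
def W(c,z): return ray(P,(np.array(c,float)+.5)/5.4-.5+[150,165],z)[:,:2]
out=W([[142,250],[157,190],[195,140],[250,113],[300,108],[345,120],[150,300],[175,340]],28)
inn=W([[187,250],[210,190],[240,167],[285,157],[325,167],[190,300]],28)
print(fit(out),fit(inn))
head=W([[397,193]],28)[0];tip=W([[224,360]],28)[0];wt=W([[262,252]],45)[0]
rim=W([[70,265],[95,170],[160,88],[280,47],[400,85],[470,150],[500,240]],20)
C,r=fit(rim);print("rim",C,r,"head",head,np.hypot(*(head-C)),"tip",tip,np.hypot(*(tip-C)),"wt",wt)
a=lambda p:np.degrees(np.arctan2(*(p-C)[::-1]));print(a(head),a(tip))
y=arm.state()["tcp_rot"][2];p=arm.state()["position"][:2]
d=C-p;print("tool move",d@[np.cos(y),np.sin(y)],d@[np.sin(y),-np.cos(y)])
E
```

```text
(array([586.72765703, 197.31629661]), np.float64(71.78763420207694)) (array([582.14277619, 198.30057514]), np.float64(50.11756399860031))
rim [584.53494808 198.83345231] 107.913772660077 head [610.54053486 139.98135362] 64.3417443286627 tip [529.28000704 228.62506181] 62.77458487832851 wt [579.30406715 206.02480913]
-66.1603059493185 151.66794386230774
tool move 617.2988257886116 -579.9215755732097
```

The geometry is consistent: outer radius about 72, inner about 50, rim about 108, weight clear of the band. I'll travel at the current height with the fingers shut.

```bash
python3 -m handwheel '[[[0.51,-0.48,0],[0,0,0]],[[0.51,-0.48,0],[0,0,0]],[[0.51,-0.48,0],[0,0,0]],[[0.51,-0.48,0],[0,0,0]],[[0.51,-0.48,0],[0,0,0]],[[0.51,-0.48,0],[0,0,0]],[[0.51,-0.48,0],[0,0,0]],[[0.51,-0.48,0],[0,0,0]]]' 255 20
python3 -m handwheel '[[[0.51,-0.48,0],[0,0,0]],[[0.51,-0.48,0],[0,0,0]],[[0.51,-0.48,0],[0,0,0]],[[0.51,-0.48,0],[0,0,0]],[[0.51,-0.48,0],[0,0,0]],[[0.51,-0.48,0],[0,0,0]],[[0.51,-0.48,0],[0,0,0]],[[0.51,-0.48,0],[0,0,0]]]'
```

```text
t: 0.9
position: [314.0, -298.1, 230.9]
tcp_rot: [-3.141, 0.0, 0.319]
ft_force: [0.3, 0.2, -0.3]
gripper_width: -0.1
grasp_force: 0.0
t: 1.7
position: [447.4, -52.0, 230.9]
tcp_rot: [-3.141, 0.001, 0.319]
ft_force: [0.4, -0.4, 1.2]
gripper_width: -0.1
grasp_force: 0.0
```

```bash
python3 -m handwheel '[[[0.51,-0.48,0],[0,0,0]],[[0.51,-0.48,0],[0,0,0]],[[0.51,-0.48,0],[0,0,0]],[[0.51,-0.48,0],[0,0,0]],[[0.51,-0.48,0],[0,0,0]],[[0.51,-0.48,0],[0,0,0]],[[0.51,-0.48,0],[0,0,0]],[[0,0,0],[0,0,0]]]'
python3 - <<'E'
from h import *
from station import eyes,arm
import json
P=eyes.camera_params("wrist");im=eyes.capture("wrist");cv2.imwrite("pics/w1.png",im)
print(arm.state()["position"],arm.state()["tcp_rot"],arm.state()["ft_force"])
json.dump({k:np.asarray(v).tolist() for k,v in P.items()},open("w1.json","w"))
R=cv2.Rodrigues(P["rvec"])[0];print(-R.T@P["tvec"]);print(pix(P,[[584.5,198.8,20],[610.5,140,28],[529,228,28]]))
E
```

```text
t: 2.5
position: [565.0, 165.3, 230.4]
tcp_rot: [-3.14, -0.0, 0.323]
ft_force: [-0.2, -0.1, -0.5]
gripper_width: 0.1
grasp_force: 0.0
[564.10306953 163.50435494 230.30012994] [-3.14134361e+00  1.50247240e-03  3.21731803e-01] [-1.46050885 -0.14153527 -0.53911807]
[641.17779493 191.16588728 371.9206979 ]
[[257.45047832 147.77136743]
 [316.50023092 143.31999842]
 [217.42841602 187.66321418]]
```

View pics/w1.png

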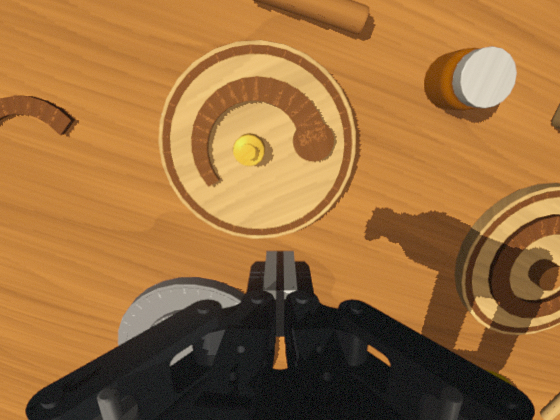

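The wrist view shows the head at (314,141) and the tip end at (216,186). Both are within about 2 px of what the top view predicted. I'll compute the marks.

Run:
```python
from h import *
import json
P={k:np.array(v) for k,v in json.load(open("w1.json")).items()}
W=lambda c,z:ray(P,c,z)[:,:2]
out=W([[192,140],[195,115],[209,94],[230,81],[255,76],[280,80],[304,94]],28)
rim=W([[160,135],[170,92],[205,55],[255,41],[310,54],[346,93],[357,135],[349,180],[318,218],[262,237],[200,217]],20)
h,t=W([[314,141],[216,186]],28)
print("out",fit(out));C,r=fit(rim);print("rim",C,r,"h",h,"t",t,np.hypot(*(h-C)),np.hypot(*(t-C)))
im=cv2.imread("pics/w1.png");hsv=cv2.cvtColor(im,cv2.COLOR_BGR2HSV)
m=(cv2.cvtColor(im,cv2.COLOR_BGR2GRAY)<105).astype('u1');m[:70]=0;m[195:]=0;m[:,:185]=0;m[:,338:]=0
n,l,s,c=cv2.connectedComponentsWithStats(m);k=1+s[1:,4].argmax();print(s[k])
```

```text
out (array([587.84212214, 199.41851163]), np.float64(71.47946910500089))
rim [585.73583441 198.07790186] 108.64544042749169 h [611.95905575 143.40199896] t [530.35779611 230.02713023] 60.63919272770438 63.93340535818601
[ 192   80   51  105 1170]
```

```bash
cat >> h.py <<'E'
C=np.array([585.5,198.6]);A0=-65.4
def mark(k): a=np.radians(A0+30*k);return C+62*np.array([np.cos(a),np.sin(a)])
def tool(d,y=0.320): return np.array([d@[np.cos(y),np.sin(y)],d@[np.sin(y),-np.cos(y)]])/50
E
python3 - <<'E'
from h import *
from station import arm
p=arm.state()["position"];print(p,mark(0),tool(mark(0)-p[:2]))
for k in range(14): print(k/2,mark(k/2).round(1),"row/4:",(tool(mark(k/2+.5)-mark(k/2))/4).round(4))
E
```

```text
[564.10306953 163.50435494 230.30012994] [611.30940912 142.22736124] [0.76233798 0.70092824]
0.0 [611.3 142.2] row/4: [ 0.0786 -0.0193]
0.5 [625.  150.8] row/4: [ 0.0709 -0.0389]
1.0 [636.  162.7] row/4: [ 0.0584 -0.056 ]
1.5 [643.6 177. ] row/4: [ 0.042  -0.0692]
2.0 [647.2 192.8] row/4: [ 0.0226 -0.0777]
2.5 [646.6 208.9] row/4: [ 0.0017 -0.0809]
3.0 [641.9 224.4] row/4: [-0.0193 -0.0786]
3.5 [633.3 238.1] row/4: [-0.0389 -0.0709]
4.0 [621.4 249.1] row/4: [-0.056  -0.0584]
4.5 [607.1 256.7] row/4: [-0.0692 -0.042 ]
5.0 [591.3 260.3] row/4: [-0.0777 -0.0226]
5.5 [575.2 259.7] row/4: [-0.0809 -0.0017]
6.0 [559.7 255. ] row/4: [-0.0786  0.0193]
6.5 [546.  246.4] row/4: [-0.0709  0.0389]
```

```bash
python3 -m handwheel '[[[0.11,0.1,0.52],[0,0,0]],[[0.11,0.1,0.52],[0,0,0]],[[0.11,0.1,0.52],[0,0,0]],[[0.11,0.1,0.52],[0,0,0]],[[0.11,0.1,0.52],[0,0,0]],[[0.11,0.1,0.52],[0,0,0]],[[0.11,0.1,0.52],[0,0,0]],[[0,0,0],[0,0,0]]]'
python3 - <<'E'
from h import *
from station import arm,eyes
P=eyes.camera_params("wrist");cv2.imwrite("pics/w2.png",eyes.capture("wrist"))
s=arm.state();p=s["position"];print(p,s["tcp_rot"],s["ft_force"],tool(mark(0)-p[:2]),pix(P,[*p]),pix(P,[*mark(0),28]))
E
```

```text
t: 3.35
position: [607.8, 138.8, 44.7]
tcp_rot: [-3.14, 0.01, 0.317]
ft_force: [-0.5, 1.2, -0.6]
gripper_width: 0.3
grasp_force: 0.0
[609.14328482 139.43894986  46.95365317] [-3.14038399  0.00612887  0.31740608] [-0.06285293  0.44111669  1.46133353] [ 0.05866606 -0.03930937] [[280.42553273 267.25235676]] [[276.82575557 244.85727569]]
```

View pics/w2.png

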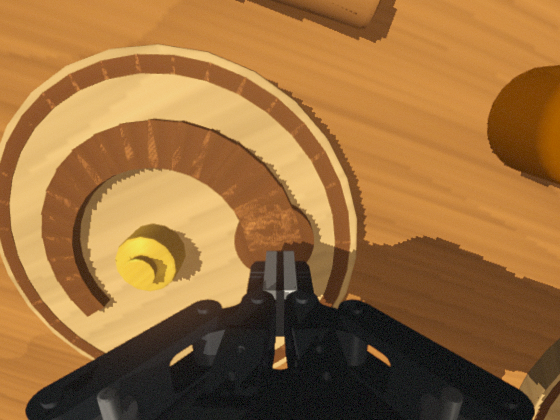

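The close view shows the head centred near (274,240). That is 2–3 mm from the estimate, and the weight is clear of the fingers.

```bash
python3 -m handwheel '[[[0.02,-0.01,0.06],[0,0,0]],[[0.02,-0.01,0.06],[0,0,0]],[[0.02,-0.01,0.06],[0,0,0]],[[0.02,-0.01,0.06],[0,0,0]],[[0,0,0.03],[0,0,0]],[[0,0,0.02],[0,0,0]],[[0,0,0],[0,0,0]],[[0,0,0],[0,0,0]]]'
python3 - <<'E'
from h import *
from station import arm,eyes
for i in range(5):
    eyes.capture("wrist");s=arm.state();print(s["position"],s["tcp_rot"],s["ft_force"])
E
```

```text
t: 4.2
position: [614.8, 144.0, 34.8]
tcp_rot: [-3.142, 0.0, 0.319]
ft_force: [0.3, -0.7, 0.1]
gripper_width: 0.2
grasp_force: 0.0
[614.87766724 143.96494403  34.81868938] [ 3.14158585e+00 -2.96885271e-05  3.18813826e-01] [ 0.47627217  0.31851317 -0.01791497]
[614.93327171 143.92712747  34.86932167] [ 3.14154501e+00 -1.28543948e-04  3.18756487e-01] [ 0.04332789 -0.29647128 -0.02769726]
[614.94807134 143.96147266  34.9089657 ] [ 3.14150980e+00 -2.07591001e-04  3.18852296e-01] [-0.06691081  0.29383542  0.63035732]
[614.92249109 143.97380402  34.90496894] [ 3.14156545e+00 -1.61654862e-04  3.18777681e-01] [-0.37714508  0.73005804  0.22081299]
[614.92676124 143.94226188  34.87114156] [ 3.14155789e+00 -1.51712264e-04  3.18752073e-01] [-0.17719936 -0.47115171  0.77037397]
```

```bash
python3 -m handwheel '[[[-0.02,0,0.04],[0,0,0]],[[-0.02,0,0.04],[0,0,0]],[[-0.02,0.01,0.02],[0,0,0]],[[-0.02,0,0.02],[0,0,0]],[[0,0,0.02],[0,0,0]],[[0,0,0],[0,0,0]],[[0,0,0],[0,0,0]],[[0,0,0],[0,0,0]]]'
python3 -m handwheel '[[[0,0,0.02],[0,0,0]],[[0,0,0.02],[0,0,0]],[[0,0,0],[0,0,0]],[[0,0,0],[0,0,0]],[[0,0,0],[0,0,0]],[[0,0,0],[0,0,0]],[[0,0,0],[0,0,0]],[[0,0,0],[0,0,0]]]'
```

```text
t: 5.25
position: [611.3, 142.2, 27.9]
tcp_rot: [3.142, -0.0, 0.319]
ft_force: [-0.8, -1.0, 1.2]
gripper_width: 0.1
grasp_force: 0.6
t: 6.05
position: [611.4, 142.3, 25.9]
tcp_rot: [3.142, -0.0, 0.319]
ft_force: [-0.3, -1.0, 2.7]
gripper_width: 0.0
grasp_force: 1.6
```

Contact found: about 2.7 N at z 25.9. I'll go 1 mm deeper for margin and start along the band.

```bash
python3 -m handwheel '[[[0.079,-0.019,0.02],[0,0,0]],[[0.079,-0.019,0],[0,0,0]],[[0.079,-0.019,0],[0,0,0]],[[0.079,-0.019,0],[0,0,0]],[[0.071,-0.039,0],[0,0,0]],[[0.071,-0.039,0],[0,0,0]],[[0.071,-0.039,0],[0,0,0]],[[0.071,-0.039,0],[0,0,0]]]'
python3 -m handwheel '[[[0.058,-0.056,0],[0,0,0]],[[0.058,-0.056,0],[0,0,0]],[[0.058,-0.056,0],[0,0,0]],[[0.058,-0.056,0],[0,0,0]],[[0.042,-0.069,0],[0,0,0]],[[0.042,-0.069,0],[0,0,0]],[[0.042,-0.069,0],[0,0,0]],[[0.042,-0.069,0],[0,0,0]]]'
```

```text
t: 6.85
position: [636.4, 162.9, 24.9]
tcp_rot: [3.141, -0.0, 0.319]
ft_force: [-1.3, -2.5, 3.8]
gripper_width: 0.4
grasp_force: 2.1
t: 7.65
position: [647.4, 193.0, 24.9]
tcp_rot: [3.141, -0.0, 0.319]
ft_force: [-0.2, -3.4, 4.3]
gripper_width: -0.1
grasp_force: 2.1
```

Run:
```python
from h import *
from station import arm,eyes
P=eyes.camera_params("wrist");cv2.imwrite("pics/w3.png",eyes.capture("wrist"))
s=arm.state();p=s["position"];print(p,s["ft_force"],mark(2),tool(mark(2)-p[:2]),pix(P,[*p]))
```

```text
[647.50945156 193.65853062  24.92206501] [ 0.14344848 -1.71385455  3.9709533 ] [647.22484181 192.76528457] [-0.01102294  0.01516744] [[279.5987569  266.95150418]]
```

View pics/w3.png

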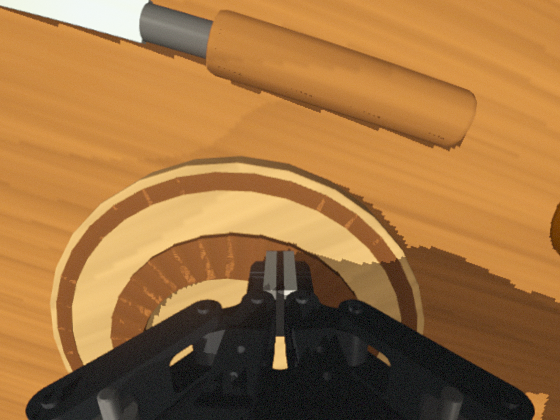

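The fingertips are on the band centre line at mark 2, near pixel (280,267), with force about 4 N. Continuing.

```bash
python3 -m handwheel '[[[0.022,-0.078,0],[0,0,0]],[[0.022,-0.078,0],[0,0,0]],[[0.022,-0.078,0],[0,0,0]],[[0.022,-0.078,0],[0,0,0]],[[0.002,-0.081,0],[0,0,0]],[[0.002,-0.081,0],[0,0,0]],[[0.002,-0.081,0],[0,0,0]],[[0.002,-0.081,0],[0,0,0]]]'
python3 -m handwheel '[[[-0.019,-0.079,0],[0,0,0]],[[-0.019,-0.079,0],[0,0,0]],[[-0.019,-0.079,0],[0,0,0]],[[-0.019,-0.079,0],[0,0,0]],[[-0.039,-0.071,0],[0,0,0]],[[-0.039,-0.071,0],[0,0,0]],[[-0.039,-0.071,0],[0,0,0]],[[-0.039,-0.071,0],[0,0,0]]]'
python3 - <<'E'
from h import *
from station import arm,eyes
P=eyes.camera_params("wrist");a=eyes.capture("wrist");b=eyes.capture("top")[150:270,140:260]
cv2.imwrite("pics/m4.png",np.hstack([cv2.resize(a,(420,315)),cv2.resize(b,(315,315))]))
s=arm.state();p=s["position"];print(p,s["ft_force"],mark(4),tool(mark(4)-p[:2]))
E
```

```text
t: 8.5
position: [641.8, 224.7, 24.9]
tcp_rot: [3.142, -0.0, 0.319]
ft_force: [1.2, -3.5, 3.6]
gripper_width: 0.0
grasp_force: 2.1
t: 9.3
position: [621.3, 249.5, 24.9]
tcp_rot: [-3.142, -0.0, 0.319]
ft_force: [2.3, -2.7, 3.9]
gripper_width: 0.1
grasp_force: 2.1
[620.70260342 249.92960009  24.77233408] [ 0.91702904 -0.58491187  4.78096901] [621.41543269 249.13792334] [0.00855216 0.0195144 ]
```

View pics/m4.png

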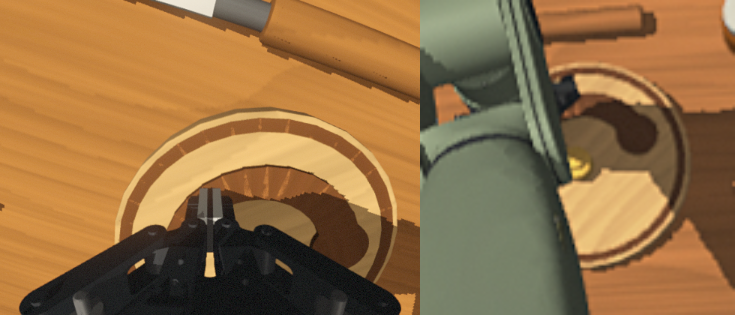

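The panel rim (col 243) and the head (223,201) in the top view have not moved, and the fingers are on the band at its left flank. Continuing to the tail.

```bash
python3 -m handwheel '[[[-0.056,-0.058,0],[0,0,0]],[[-0.056,-0.058,0],[0,0,0]],[[-0.056,-0.058,0],[0,0,0]],[[-0.056,-0.058,0],[0,0,0]],[[-0.069,-0.042,0],[0,0,0]],[[-0.069,-0.042,0],[0,0,0]],[[-0.069,-0.042,0],[0,0,0]],[[-0.069,-0.042,0],[0,0,0]]]'
python3 -m handwheel '[[[-0.078,-0.022,0],[0,0,0]],[[-0.078,-0.022,0],[0,0,0]],[[-0.078,-0.022,0],[0,0,0]],[[-0.078,-0.022,0],[0,0,0]],[[-0.081,-0.001,0],[0,0,0]],[[-0.081,-0.001,0],[0,0,0]],[[-0.081,-0.001,0],[0,0,0]],[[-0.081,-0.001,0],[0,0,0]]]'
python3 -m handwheel '[[[-0.079,0.019,0],[0,0,0]],[[-0.079,0.019,0],[0,0,0]],[[-0.079,0.019,0],[0,0,0]],[[-0.079,0.019,0],[0,0,0]],[[-0.071,0.039,0],[0,0,0]],[[-0.071,0.039,0],[0,0,0]],[[-0.071,0.039,0],[0,0,0]],[[-0.071,0.039,0],[0,0,0]]]'
python3 - <<'E'
from h import *
from station import arm,eyes
P=eyes.camera_params("wrist");a=eyes.capture("wrist");cv2.imwrite("pics/w7.png",a)
s=arm.state();p=s["position"];print(s["t"],p,s["ft_force"],mark(7),tool(mark(7)-p[:2]))
E
```

```text
t: 10.2
position: [591.2, 260.5, 24.9]
tcp_rot: [-3.142, -0.0, 0.319]
ft_force: [3.6, -0.4, 4.1]
gripper_width: 0.2
grasp_force: 2.1
t: 11.0
position: [559.4, 254.7, 24.8]
tcp_rot: [-3.141, -0.0, 0.319]
ft_force: [3.0, 1.2, 5.1]
gripper_width: 0.1
grasp_force: 2.1
t: 11.8
position: [534.6, 234.1, 24.7]
tcp_rot: [-3.141, 0.0, 0.319]
ft_force: [2.0, 2.7, 4.1]
gripper_width: -0.0
grasp_force: 2.2
11.85 [534.08304421 233.66081896  24.59895665] [1.97801223 1.88574717 4.99634703] [534.96207666 234.51543269] [ 0.02206483 -0.01069431]
```

View pics/w7.png

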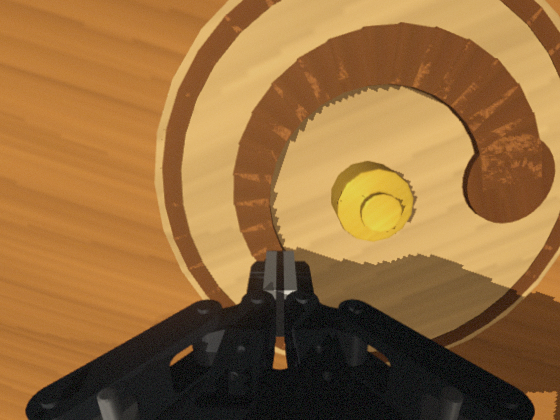

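The fingertips are on the narrow tail end, near pixel (280,265), and the weight and band are undisturbed. I'll dwell briefly, then lift.

```bash
python3 -m handwheel '[[[0,0,0],[0,0,0]],[[0,0,0],[0,0,0]],[[0,0,0],[0,0,0]],[[0,0,-0.06],[0,0,0]],[[0,0,-0.2],[0,0,0]],[[0,0,-0.5],[0,0,0]],[[0,0,-0.6],[0,0,0]],[[0,0,-0.6],[0,0,0]]]'
python3 -m handwheel '[[[0,0,-0.5],[0,0,0]],[[0,0,-0.4],[0,0,0]],[[0,0,0],[0,0,0]],[[0,0,0],[0,0,0]],[[0,0,0],[0,0,0]],[[0,0,0],[0,0,0]],[[0,0,0],[0,0,0]],[[0,0,0],[0,0,0]]]'
python3 - <<'E'
from h import *
from station import arm,eyes
P=eyes.camera_params("wrist");a=eyes.capture("wrist");cv2.imwrite("pics/w8.png",a)
s=arm.state();print(s["t"],s["position"],s["ft_force"],pix(P,[[*mark(0),28],[*mark(7),28],[579.3,206,45]]))
E
```

```text
t: 12.65
position: [533.3, 234.1, 122.8]
tcp_rot: [-3.141, 0.004, 0.319]
ft_force: [1.3, 0.6, 0.3]
gripper_width: -0.2
grasp_force: 0.0
t: 13.45
position: [534.5, 234.2, 166.9]
tcp_rot: [-3.141, 0.002, 0.319]
ft_force: [0.1, 0.7, 0.7]
gripper_width: -0.3
grasp_force: 0.0
13.5 [534.61604457 234.27093592 167.14915317] [-0.38241269 -0.72642716 -0.95519438] [[406.9383149  142.87381963]
 [280.30192799 190.23517222]
 [329.553493   157.59109748]]
```

View pics/w8.png

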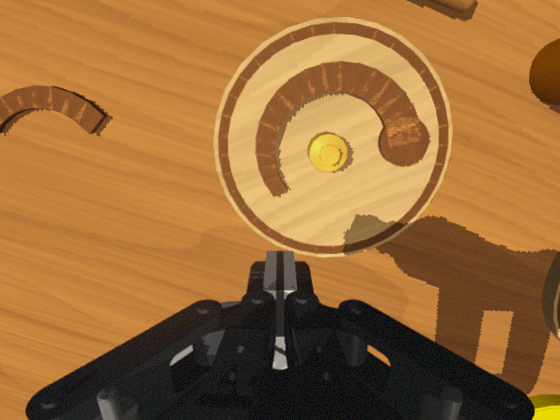

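The head (405,141), tail tip (280,193) and weight (329,153) all sit where predicted, so nothing has moved. Handing in.

```bash
python3 -c "from station import arm;print(arm.sign_off())"
```

```text
the job is handed in; nothing more can be done
None
```

I ran the fingertips along the scroll band from the round head to the tail tip at about 3–5 N and lifted off; the scroll panel and weight looked unmoved in the last picture, and the job was handed in at about 13.5 s with no verdict returned.

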